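# Feed the next sample plate from the dispenser

## Task

Pull the bottom plate straight out of the slot of the plate dispenser so that the others drop down one place, and leave those lying level in the dispenser. Then set the plate down on the rectangular block, centred and lengthwise along it; keep hold of it until it is down, do not let it fall.

Things in the scene. Friction and masses are not known exactly. Their poses are not given: they have to be found in the camera images.
- dispenser: White open-topped plate dispenser, fixed: 142 (x) x 62 (y) x 62 mm high. Origin: centre of its underside, on the bench. Holds 4 equal plates lying lengthwise along x, 2 mm play. Exit slot low in its -x wall (outer face 71 mm from origin), from the inner floor (22 mm up) to 35 mm up: one plate passes, along -x, against 1 to 8 N friction; the rest drop by themselves. Open bench in front of it.
- bottom_plate: Lowest of 4 plain grey plastic plates in the dispenser: 130 (x) x 50 (y) x 9 mm thick, 70 to 110 g. Origin: centre of its underside. It starts level, underside 22 mm above the bench, x along the dispenser's x, its -x end 39 to 47 mm out of the slot with nothing under that end: it can be pinched from above across its width. It is clear after about 90 mm more.
- top_plate: The uppermost of the four plates in the dispenser, same size (130 x 50 x 9 mm), origin at the centre of its underside, z up. At the start its underside is 49 mm above the bench; 40 mm once the stack has dropped one place.
- block: Rectangular dark steel block, fixed, the rest for the plate: 64 (x) x 36 (y) x 22 mm high. Origin: centre of its underside, on the bench. The plate lies on its top lengthwise along x, either way round, overhanging 33 mm at each end and 7 mm at each side. A round steel stand of the same height, 60 mm across, stands near it and is not the rest.
Things that resemble listed ones, but are neither listed nor needed, are in the scene too. What is shaped like the dispenser but blue is not meant.

How it is judged:
On the way, in this order (a step that is already met when the one before it is completed fails the run):
1. the bottom plate is fully out of the slot and the stack has dropped one place (x of bottom_plate in the frame of dispenser below -0.136 m and z of top_plate in the frame of dispenser between 0.035 and 0.0445 m), for 0.05 s.
2. the plate is over the block, brought down to within 15 mm of its top while still gripped (horizontal distance between bottom_plate and block below 0.03 m and z of bottom_plate in the frame of block below 0.037 m and contact force between the fingers and bottom_plate above 0.5 N), for 0.05 s.
At the end, for the whole second after the job is handed in: The pulled plate rests still and level (6 degrees) on the rectangular block, centred within 20 mm lengthwise and 15 mm crosswise, turned within 11 degrees; the top plate lies level (3 degrees) in the dispenser, within 10 mm of its centre, one place lower (underside 35 to 44.5 mm up) (x of bottom_plate in the frame of block between -0.02 and 0.02 m and y of bottom_plate in the frame of block between -0.015 and 0.015 m and z of bottom_plate in the frame of block between 0.018 and 0.026 m and angle between the x axis of bottom_plate and the x axis of block, either way round below 0.2 rad and angle between bottom_plate's own z axis and vertical below 0.1 rad and linear speed of bottom_plate below 0.02 m/s and z of top_plate in the frame of dispenser between 0.035 and 0.0445 m and horizontal distance between top_plate and dispenser below 0.01 m and angle between top_plate's own z axis and vertical below 0.06 rad); the robot touches nothing.
It fails at once if the stack is lifted: the top plate rises more than 10 mm above its starting height (z of top_plate in the frame of dispenser above 0.059 m).
It also fails if it takes over 42 s, if anything falls off the work surface, if the arm or the gripper's body presses on something with over 40 N, if the wrist force passes 120 N, or if a joint passes its speed limit or range.

## Robot

A 6-joint arm with a two-finger parallel gripper is mounted at the origin on the work surface. World frame = base frame: x ahead of the robot, y to its left, z up, the work surface at z = 0. Lengths are in m, angles in rad, forces in N, time in s.
With the tool pointing down it reaches from about 0.225 to 0.875 m from the base axis. Payload 3.4 kg.
Tool frame: the origin (TCP) lies at the very end of the fingers, on their centre line; the grasp point (between the pads) lies 19 mm behind it; x points along the fingers, y is the direction in which the jaws open and shut, and the axes are right-handed (so a half turn about x gives the same grasp; the last joint's range is limited). The gripper opens to 85 mm and grips with 20 to 120 N. Pads are 22 mm wide; open, the fingers measure 114 mm over their backs; the gripper's body (76 mm by 85 mm) begins 54 mm behind the grasp point. The pads swing forward as they close: fully open they stand 13 mm farther back than shut.
Start: joints at [-1.382, 0.276, 1.505, -0, 1.361, -0.121], TCP at [0.175, -0.548, 0.231] pointing down, gripper open.
Joint ranges: [-2.89, 2.89], [-0.75, 2.08], [0.22, 2.7], [-1.18, 4.32], [0.11, 2.71], [-2.7, 2.7]. Speed limits (rad/s): [2.57, 2.57, 3.14, 3.14, 3.14, 3.14].

## Interface

Orientations are given as a unit quaternion [w, x, y, z].
In Python, from cell import ctrl gives the robot as it stands.
- The arm moves only by the shell command python3 -m pendant 'ROWS' [FORCE]. ROWS is JSON, a list of rows, each an object with "translation": the shift along the tool's x, y, z in mm, a list of three; "dr": the turn, a rotation vector about the tool's x, y, z in rad, a list of three; "jaw": the closure in counts, from 0 (fully open) to 255 (shut). A call has 1 to 20 rows; each row shifts and turns the pose as measured when the row begins, along the tool's axes as they then stand; what a row does not reach is not made up. A row lasts 1/10 s, in which the tool goes at most 50 mm and 8.59 degrees, less where a joint would pass 70% of its speed; a pose out of reach is approached as far as the arm can. A call with a gripper value outside its range is refused whole. The fingers move at their own pace and stop on an object; FORCE is the grip in N (left out, the last holds). Time passes only in rows, so rows that do not move let the fingers close. It gives the time, the measured TCP pose, the force and the opening at its end, in the units of the state.
- ctrl.read_state(): the state, without advancing time (a new reading comes with each control period).
- ctrl.grab_frame(name): name is "scene" or "top"; returns (picture, depth): 420x560x3 uint8, blue, green, red; 420x560 float32, m along the optical axis (not along the pixel's ray), 0 where there is no reading.
- ctrl.get_calibration(name): a dict with "camera_matrix" (3x3 intrinsics, pixels), "xyz" and "orientation" of the camera in the world. Camera axes: x right, y down, z forward; pixel columns grow to the right and rows downward; lengths in m; the calibration is good to about 2 mm. A picture is of the moment at which its call begins. get_calibration takes no time and is no camera call.
- ctrl.hand_in(): hands the job in, once; it reports no verdict.
The state is a dict: "time_s": time; "joint_pos": joint angles; "joint_velocities": joint speeds; "tau": joint torques, N m; "ee_pos": TCP position; "tcp_rot": TCP orientation; "ft_force": force on the tool from outside, world axes, zero at the start; "ft_torque": the same for the moment, N m; "grip_width": finger opening in m.
Only numpy, scipy, OpenCV 4.12 (cv2) and the standard library are available. Lean on these libraries where they do the work, as an engineer would, in place of code of your own. Each camera call takes 0.05 s, during which the arm holds its last target.

## Working session

There is one attempt and no reset: what is moved stays moved. The work goes in short steps, Python scripts to look and compute and a shell command to move; the robot and the scene stay as the last step left them, time stands still between calls to the robot, and variables do not carry over. Pictures are saved under pics/ and viewed, and the job is handed in when it is done.

```bash
mkdir -p pics; ls; python3 - <<'E'
from cell import ctrl
import cv2,numpy as np
for n in("scene","top"):
    p,d=ctrl.grab_frame(n); cv2.imwrite(f"pics/{n}0.png",p); np.save(f"{n}0.npy",d)
    print(n,ctrl.get_calibration(n))
print(ctrl.read_state())
E
```

```text
pics
scene {'camera_matrix': array([[537.06034115,   0.        , 287.12445664],
       [  0.        , 537.06034115, 204.91366111],
       [  0.        ,   0.        ,   1.        ]]), 'xyz': array([1.17654313, 0.47746359, 0.64104853]), 'orientation': array([-0.21748771,  0.40649981,  0.79209618, -0.4000508 ])}
top {'camera_matrix': array([[415.86183776,   0.        , 283.28442141],
       [  0.        , 415.86183776, 203.78622205],
       [  0.        ,   0.        ,   1.        ]]), 'xyz': array([ 0.46903927, -0.0093552 ,  0.74656002]), 'orientation': array([ 0.03095952, -0.70439004,  0.70912608, -0.00404699])}
{'time_s': 0.1, 'joint_pos': array([-1.38198824e+00,  2.76549401e-01,  1.50601772e+00, -1.86110666e-05,
        1.36072357e+00, -1.20994266e-01]), 'joint_velocities': array([ 6.29090132e-04, -1.17172632e-05, -2.87794034e-03,  1.21179290e-03,
       -1.18305333e-03,  2.77525172e-04]), 'tau': array([ 1.74260684e-03, -4.17698014e+01, -2.46404189e+01, -1.49958687e-04,
        5.73362777e-03, -4.29638064e-06]), 'ee_pos': array([ 0.17520069, -0.54715062,  0.23051171]), 'tcp_rot': array([-0.10849571, -0.69861319, -0.10969528,  0.69866676]), 'ft_force': array([-0.24279991, -0.13206777, -0.00089748]), 'ft_torque': array([0.02661224, 0.01671492, 0.0093751 ]), 'grip_width': 0.08535717961060076}
```

View pics/top0.png

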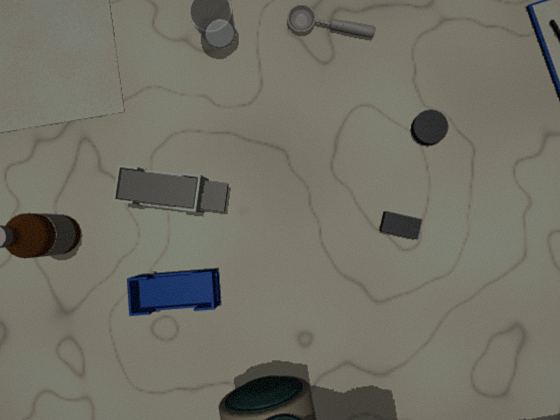

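View pics/scene0.png

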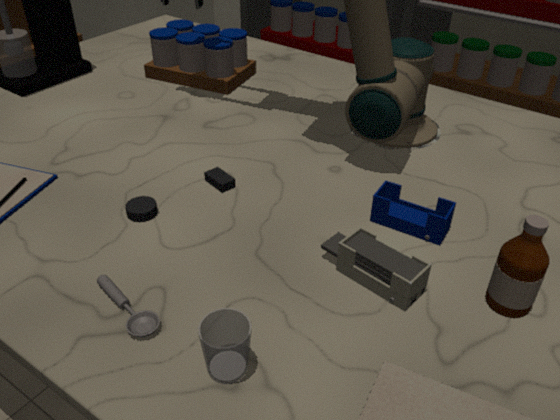

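The top view shows the white dispenser at (158,190), with its plate end sticking out at (215,197). It also shows the blue look-alike at (175,292), the dark rectangular block at (400,225) and the round stand at (430,127). The white dispenser and the rectangular block fit the description. I'll enlarge both to confirm.

```bash
cat > h.py <<'E'
import numpy as np,cv2
from scipy.spatial.transform import Rotation as R
from cell import ctrl
def q(o): return R.from_quat(np.r_[o[1:],o[0]])
def ray(name,u,v,z):
    c=ctrl.get_calibration(name);K=c["camera_matrix"]
    d=q(c["orientation"]).apply(np.linalg.inv(K)@np.array([u,v,1.]))
    o=c["xyz"]; return o+d*(z-o[2])/d[2]
def cloud(name,D):
    c=ctrl.get_calibration(name);K=c["camera_matrix"]
    v,u=np.indices(D.shape); P=np.stack([(u-K[0,2])/K[0,0]*D,(v-K[1,2])/K[1,1]*D,D],-1)
    return q(c["orientation"]).apply(P.reshape(-1,3)).reshape(P.shape)+c["xyz"]
E
python3 - <<'E'
from h import *
p=cv2.imread("pics/top0.png")
a=cv2.resize(p[150:230,105:245],None,fx=5,fy=5,interpolation=2)
b=cv2.resize(p[195:255,365:435],None,fx=5,fy=5,interpolation=2)
a=cv2.convertScaleAbs(a,alpha=1.6);b=cv2.convertScaleAbs(b,alpha=2.5)
cv2.imwrite("pics/a.png",a);cv2.imwrite("pics/b.png",b)
P=cloud("top",np.load("top0.npy"))
for u,v in[(215,197),(158,190),(400,225),(430,127),(300,200),(223,197)]: print(u,v,P[v,u].round(4))
E
```

```text
215 197 [0.5173 0.1363 0.0314]
158 190 [0.5281 0.2273 0.0583]
400 225 [ 0.4669 -0.183   0.0213]
430 127 [ 0.6365 -0.2374  0.0232]
300 200 [ 0.5126 -0.0111  0.0015]
223 197 [0.517  0.1219 0.0335]
```

View pics/a.png

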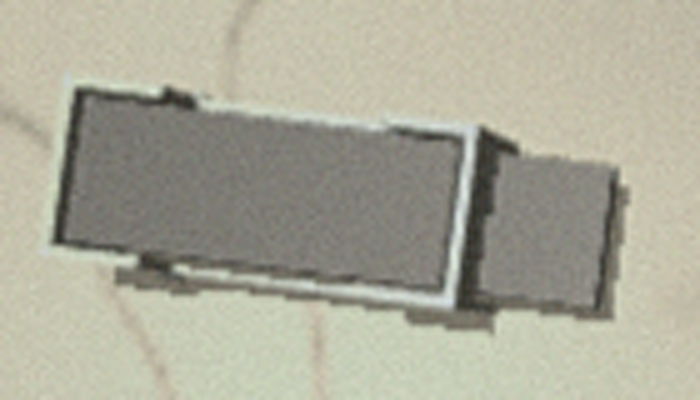

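View pics/b.png

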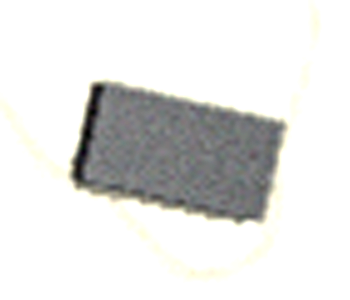

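The crops confirm both. The white dispenser holds grey plates, with the plate tongue corners at crop (497,152), (617,165), (602,308) and (475,303). The block's top corners are at crop (103,83), (283,124), (263,218) and (85,185).

```bash
python3 - <<'E'
from h import *
def pts(c,ox,oy,z): return np.array([ray("top",ox+(x+.5)/5-.5,oy+(y+.5)/5-.5,z) for x,y in c])
def rep(n,p):
    print(n);print(p.round(4)[:,:2], "centre",p.mean(0).round(4));
    l=p[1]-p[0]; l2=p[2]-p[3]; s=p[3]-p[0]; s2=p[2]-p[1]
    f=lambda v:(round(np.hypot(v[0],v[1]),4),round(np.degrees(np.arctan2(v[1],v[0])),1))
    print("long",f(l),f(l2),"short",f(s),f(s2))
rep("top plate",pts([(78,92),(463,138),(443,290),(62,243)],105,150,.058))
rep("disp rim",pts([(68,80),(482,125),(458,310),(48,247)],105,150,.062))
rep("tongue",pts([(497,152),(617,165),(602,308),(475,303)],105,150,.031))
rep("block",pts([(103,83),(284,123),(264,219),(85,185)],365,195,.022))
# cloud rects
P=cloud("top",np.load("top0.npy"));
def rect(n,r,lo,hi):
    v0,v1,u0,u1=r; Q=P[v0:v1,u0:u1].reshape(-1,3); m=(Q[:,2]>lo)&(Q[:,2]<hi); Q=Q[m]
    (c,s,a)=cv2.minAreaRect((Q[:,:2]*1000).astype(np.float32)); print(n,c,s,a,np.median(Q[:,2]),m.sum())
rect("block",(200,250,370,430),.014,.03)
rect("tongue",(170,225,207,240),.022,.04)
rect("topplate",(160,220,110,210),.045,.075)
s=ctrl.read_state(); print(q(s["tcp_rot"]).as_matrix().round(3))
E
```

```text
top plate
[[0.566  0.2925]
 [0.549  0.161 ]
 [0.498  0.1675]
 [0.5148 0.2973]] centre [0.532  0.2296 0.058 ]
long (np.float64(0.1325), np.float64(-97.4)) (np.float64(0.1308), np.float64(-97.4)) short (np.float64(0.0514), np.float64(174.7)) (np.float64(0.0514), np.float64(172.7))
disp rim
[[0.5695 0.2942]
 [0.5529 0.1537]
 [0.4912 0.1615]
 [0.5133 0.3002]] centre [0.5317 0.2274 0.062 ]
long (np.float64(0.1415), np.float64(-96.8)) (np.float64(0.1405), np.float64(-99.0)) short (np.float64(0.0566), np.float64(173.9)) (np.float64(0.0622), np.float64(172.8))
tongue
[[0.5471 0.1557]
 [0.5422 0.1137]
 [0.4925 0.1189]
 [0.4946 0.1632]] centre [0.5191 0.1379 0.031 ]
long (np.float64(0.0423), np.float64(-96.7)) (np.float64(0.0444), np.float64(-92.6)) short (np.float64(0.0531), np.float64(171.9)) (np.float64(0.0499), np.float64(174.0))
block
[[ 0.4909 -0.158 ]
 [ 0.4767 -0.2195]
 [ 0.4438 -0.212 ]
 [ 0.4557 -0.1512]] centre [ 0.4668 -0.1852  0.022 ]
long (np.float64(0.0631), np.float64(-103.0)) (np.float64(0.0619), np.float64(-101.1)) short (np.float64(0.0358), np.float64(169.1)) (np.float64(0.0338), np.float64(167.1))
block (467.7724914550781, -185.25149536132812) (64.61772155761719, 36.07093048095703) 76.47014617919922 0.022751599208868323 802
tongue (519.9592895507812, 135.33084106445312) (36.68931579589844, 49.88174057006836) 82.55960845947266 0.03142845010632944 574
topplate (532.207763671875, 228.9183349609375) (143.3368377685547, 61.988128662109375) 82.287353515625 0.058728006796360144 2840
[[-0.     0.305 -0.952]
 [ 0.002 -0.952 -0.305]
 [-1.    -0.002 -0.   ]]
```

Sizes and heights agree: rim 142 x 62, plate 131 x 51, block 64.6 x 36, heights 31/58/22. The out direction is about -97.5°, the block's axis about -102.8°. The tongue is 43 mm, so the grasp goes 18 mm from its end, at about (0.520, 0.134). First I turn the tool so its z points along the pull.

```bash
python3 -m pendant '[{"translation":[0,0,0],"dr":[-0.141,0,0],"jaw":0},{"translation":[0,0,0],"dr":[-0.141,0,0],"jaw":0},{"translation":[0,0,0],"dr":[-0.141,0,0],"jaw":0},{"translation":[0,0,0],"dr":[-0.141,0,0],"jaw":0},{"translation":[0,0,0],"dr":[-0.141,0,0],"jaw":0},{"translation":[0,0,0],"dr":[-0.141,0,0],"jaw":0},{"translation":[0,0,0],"dr":[-0.141,0,0],"jaw":0},{"translation":[0,0,0],"dr":[-0.141,0,0],"jaw":0}]' 60
cat > st.py <<'E'
from h import *
import sys
# target x y z yaw(deg of tool z)
s=ctrl.read_state();M=q(s["tcp_rot"]).as_matrix();p=s["ee_pos"]
print("t",s["time_s"],"p",p.round(4),"tilt",np.degrees(np.arccos(min(1,-M[2,0]))).round(2),"yaw",np.degrees(np.arctan2(M[1,2],M[0,2])).round(2),"w",round(s["grip_width"],4),"F",s["ft_force"].round(1),"q",s["joint_pos"].round(2))
if len(sys.argv)>3:
    t=np.array([float(a) for a in sys.argv[1:4]]); print("tool shift mm",(M.T@(t-p)*1000).round(1))
    if len(sys.argv)>4:
        a=np.radians(float(sys.argv[4])); z=np.array([np.cos(a),np.sin(a),0]);x=np.array([0,0,-1.]);T=np.c_[x,np.cross(z,x),z]
        print("dr",R.from_matrix(M.T@T).as_rotvec().round(4))
E
python3 st.py .5197 .1341 .15 -97.5
```

```text
time_s: 0.9
ee_pos: [0.1747, -0.5443, 0.226]
tcp_rot: [0.474, 0.523, 0.481, -0.519]
ft_force: [0.1, -0.4, -0.2]
grip_width: 0.085
t 0.9 p [ 0.1747 -0.5443  0.226 ] tilt 0.65 yaw -95.0 w 0.085 F [ 0.1 -0.4 -0.2] q [-1.38  0.28  1.51 -0.    1.36 -1.29]
tool shift mm [  82.9  284.8 -705.1]
dr [ 0.0436 -0.0109  0.0034]
```

```bash
python3 -m pendant '[{"translation":[0,18,-44],"dr":[0.022,0,0],"jaw":0},{"translation":[0,18,-44],"dr":[0.022,0,0],"jaw":0},{"translation":[0,18,-44],"dr":[0,0,0],"jaw":0},{"translation":[0,18,-44],"dr":[0,0,0],"jaw":0},{"translation":[0,18,-44],"dr":[0,0,0],"jaw":0},{"translation":[0,18,-44],"dr":[0,0,0],"jaw":0},{"translation":[0,18,-44],"dr":[0,0,0],"jaw":0},{"translation":[0,18,-44],"dr":[0,0,0],"jaw":0},{"translation":[0,18,-44],"dr":[0,0,0],"jaw":0},{"translation":[0,18,-44],"dr":[0,0,0],"jaw":0},{"translation":[0,18,-44],"dr":[0,0,0],"jaw":0},{"translation":[0,18,-44],"dr":[0,0,0],"jaw":0},{"translation":[0,0,0],"dr":[0,0,0],"jaw":0}]'
python3 st.py .5197 .1341 .15 -97.5
```

```text
time_s: 2.2
ee_pos: [0.4635, -0.0295, 0.2262]
tcp_rot: [0.46, 0.536, 0.47, -0.53]
ft_force: [-0.2, -0.3, -0.1]
grip_width: 0.0856
t 2.2 p [ 0.4635 -0.0295  0.2262] tilt 0.92 yaw -97.81 w 0.0856 F [-0.2 -0.3 -0.1] q [-0.23  0.11  1.73  0.02  1.3  -0.09]
tool shift mm [  78.7   33.8 -168.5]
dr [-0.0054 -0.0154  0.0043]
```

```bash
python3 -m pendant '[{"translation":[15,7,-34],"dr":[0,-0.015,0.004],"jaw":0},{"translation":[15,7,-34],"dr":[0,0,0],"jaw":0},{"translation":[15,7,-34],"dr":[0,0,0],"jaw":0},{"translation":[15,7,-34],"dr":[0,0,0],"jaw":0},{"translation":[15,6,-33],"dr":[0,0,0],"jaw":0},{"translation":[0,0,0],"dr":[0,0,0],"jaw":0}]'
python3 st.py .5197 .1341 .09 -97.5
python3 - <<'E'
from h import *
for n in("top","scene"):
    p,d=ctrl.grab_frame(n); cv2.imwrite(f"pics/{n}1.png",p)
E
```

```text
time_s: 2.8
ee_pos: [0.5215, 0.1356, 0.1473]
tcp_rot: [-0.466, -0.531, -0.464, 0.535]
ft_force: [-0.4, -0.4, -0.8]
grip_width: 0.0853
t 2.8 p [0.5215 0.1356 0.1473] tilt 0.32 yaw -97.84 w 0.0853 F [-0.4 -0.4 -0.8] q [ 0.13  0.29  1.71 -0.01  1.15  0.27]
tool shift mm [57.3 -1.5  1.4]
dr [-0.0059  0.0056  0.0007]
```

View pics/scene1.png

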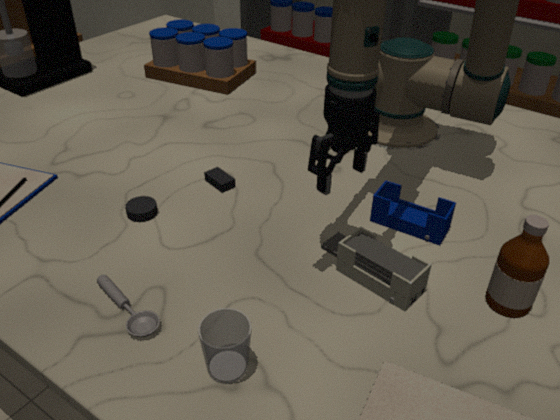

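The gripper is above the tongue, straddling it across the width, and clear of the blue dispenser. I go down next.

```bash
python3 -m pendant '[{"translation":[30,-1.5,1.5],"dr":[-0.006,0.006,0],"jaw":0},{"translation":[30,0,0],"dr":[0,0,0],"jaw":0},{"translation":[30,0,0],"dr":[0,0,0],"jaw":0},{"translation":[25,0,0],"dr":[0,0,0],"jaw":0},{"translation":[12,0,0],"dr":[0,0,0],"jaw":0},{"translation":[0,0,0],"dr":[0,0,0],"jaw":0}]'
python3 st.py .5197 .1341 .006 -97.5
```

```text
time_s: 3.5
ee_pos: [0.5222, 0.1214, 0.0234]
tcp_rot: [0.467, 0.535, 0.46, -0.532]
ft_force: [-0.6, 0.1, -0.1]
grip_width: 0.0858
t 3.5 p [0.5222 0.1214 0.0234] tilt 0.6 yaw -98.0 w 0.0858 F [-0.6  0.1 -0.1] q [ 0.1   0.42  1.88 -0.01  0.83  0.25]
tool shift mm [ 17.3  -4.4 -12.3]
dr [-0.0087  0.0032 -0.01  ]
```

```bash
python3 -m pendant '[{"translation":[4,-3,-8],"dr":[-0.008,0.003,-0.01],"jaw":0},{"translation":[7,-1,-5],"dr":[0,0,0],"jaw":0},{"translation":[6,0,-1],"dr":[0,0,0],"jaw":0},{"translation":[0,0,0],"dr":[0,0,0],"jaw":0}]'
python3 st.py .5197 .1341 .006 -97.5
python3 - <<'E'
from h import *
p,d=ctrl.grab_frame("scene"); cv2.imwrite("pics/s2.png",cv2.convertScaleAbs(cv2.resize(p[150:310,270:450],None,fx=4,fy=3.7,interpolation=2),alpha=1.7))
E
```

```text
time_s: 3.9
ee_pos: [0.5222, 0.1349, 0.0085]
tcp_rot: [0.467, 0.534, 0.464, -0.531]
ft_force: [0.7, 0.5, -0.3]
grip_width: 0.0855
t 3.9 p [0.5222 0.1349 0.0085] tilt 0.28 yaw -97.67 w 0.0855 F [ 0.7  0.5 -0.3] q [ 0.12  0.44  1.89 -0.    0.81  0.26]
tool shift mm [ 2.5 -2.4  1.1]
dr [-0.003  -0.001  -0.0049]
```

View pics/s2.png

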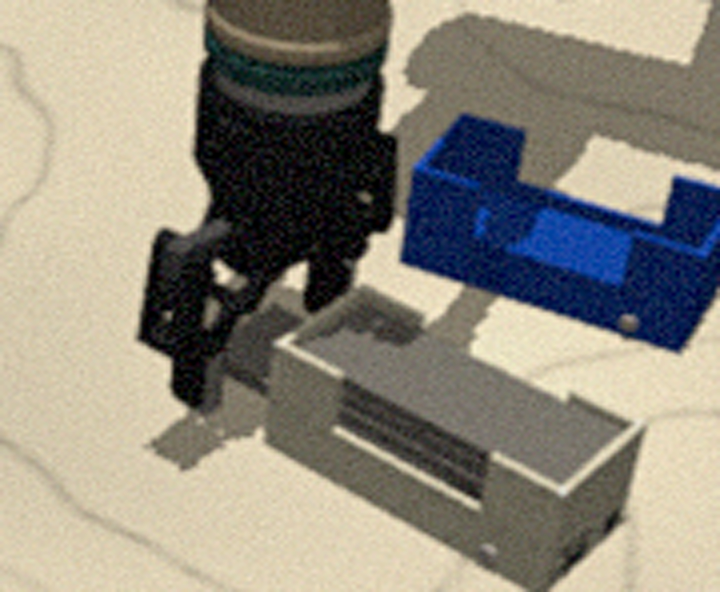

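The jaws straddle the tongue, with the near finger at crop (195,385), clear of the dispenser wall. I close gently after a small correction.

```bash
python3 -m pendant '[{"translation":[2.5,-2.4,1],"dr":[-0.003,0,-0.005],"jaw":0},{"translation":[0,0,0],"dr":[0,0,0],"jaw":60},{"translation":[0,0,0],"dr":[0,0,0],"jaw":120},{"translation":[0,0,0],"dr":[0,0,0],"jaw":140},{"translation":[0,0,0],"dr":[0,0,0],"jaw":140},{"translation":[0,0,0],"dr":[0,0,0],"jaw":160},{"translation":[0,0,0],"dr":[0,0,0],"jaw":160}]' 60
python3 st.py .5197 .1341 .006 -97.5
```

```text
time_s: 4.65
ee_pos: [0.5201, 0.1345, 0.0072]
tcp_rot: [0.467, 0.532, 0.467, -0.531]
ft_force: [-0.1, 0.3, 0.9]
grip_width: 0.0485
t 4.65 p [0.5201 0.1345 0.0072] tilt 0.11 yaw -97.43 w 0.0485 F [-0.1  0.3  0.9] q [0.12 0.44 1.89 0.   0.81 0.25]
tool shift mm [ 1.2 -0.3  0.4]
dr [ 0.0013 -0.0014 -0.0013]
```

Gripped, with the opening reading 48.5 mm on the 50 mm plate and little side force. I pull straight out along tool +z.

```bash
python3 -m pendant '[{"translation":[0,0,4],"dr":[0,0,0],"jaw":170},{"translation":[0,0,8],"dr":[0,0,0],"jaw":170},{"translation":[0,0,10],"dr":[0,0,0],"jaw":170},{"translation":[0,0,10],"dr":[0,0,0],"jaw":170}]' 60
python3 st.py .5079 .0416 .0075 -97.5
```

```text
time_s: 5.05
ee_pos: [0.5165, 0.1038, 0.0072]
tcp_rot: [0.466, 0.534, 0.467, -0.529]
ft_force: [-0.1, 5.7, 0.1]
grip_width: 0.049
t 5.05 p [0.5165 0.1038 0.0072] tilt 0.38 yaw -97.47 w 0.049 F [-0.1  5.7  0.1] q [0.06 0.43 1.92 0.01 0.79 0.19]
tool shift mm [-0.6 -0.5 62.8]
dr [ 0.0005 -0.006  -0.0027]
```

```bash
python3 -m pendant '[{"translation":[0,0,10],"dr":[0,-0.006,-0.002],"jaw":170},{"translation":[0,0,10],"dr":[0,0,0],"jaw":170},{"translation":[0,0,10],"dr":[0,0,0],"jaw":170},{"translation":[0,0,10],"dr":[0,0,0],"jaw":170}]' 60
python3 st.py .5079 .0416 .0075 -97.5
```

```text
time_s: 5.45
ee_pos: [0.5106, 0.0594, 0.0073]
tcp_rot: [-0.467, -0.532, -0.466, 0.532]
ft_force: [0.5, 1.9, -0.5]
grip_width: 0.0484
t 5.45 p [0.5106 0.0594 0.0073] tilt 0.08 yaw -97.52 w 0.0484 F [ 0.5  1.9 -0.5] q [-0.02  0.42  1.94 -0.    0.78  0.11]
tool shift mm [-0.2 -0.3 18. ]
dr [-0.0003  0.0012 -0.0008]
```

```bash
python3 -m pendant '[{"translation":[0,0,8],"dr":[0,0,0],"jaw":170},{"translation":[0,0,8],"dr":[0,0,0],"jaw":170},{"translation":[0,0,8],"dr":[0,0,0],"jaw":170},{"translation":[0,0,8],"dr":[0,0,0],"jaw":170},{"translation":[0,0,0],"dr":[0,0,0],"jaw":170}]' 60
python3 st.py .5079 .0416 .0075 -97.5
python3 - <<'E'
from h import *
p,d=ctrl.grab_frame("scene"); cv2.imwrite("pics/s3.png",cv2.convertScaleAbs(cv2.resize(p[150:310,230:450],None,fx=3.6,fy=3.6,interpolation=2),alpha=1.7))
p,d=ctrl.grab_frame("top"); cv2.imwrite("pics/t3.png",cv2.convertScaleAbs(p,alpha=1.5))
P=cloud("top",d); Q=P[178:200,130:190,2]; print("stack top z",np.median(Q),np.percentile(Q,[10,90]))
for u in range(130,196,12): print(u,np.median(P[182:197,u-3:u+4,2]).round(4))
E
```

```text
time_s: 5.95
ee_pos: [0.5047, 0.0214, 0.007]
tcp_rot: [-0.467, -0.531, -0.465, 0.533]
ft_force: [0.0, 1.0, -0.3]
grip_width: 0.0485
t 5.95 p [0.5047 0.0214 0.007 ] tilt 0.26 yaw -97.57 w 0.0485 F [ 0.   1.  -0.3] q [-0.09  0.41  1.96 -0.01  0.78  0.04]
tool shift mm [ -0.6   0.5 -20.5]
dr [-0.0012  0.0043  0.0011]
stack top z 0.04973493497721093 [0.04809609 0.05160113]
130 0.0496
142 0.0496
154 0.0497
166 0.0497
178 0.0496
190 0.4084
```

View pics/s3.png

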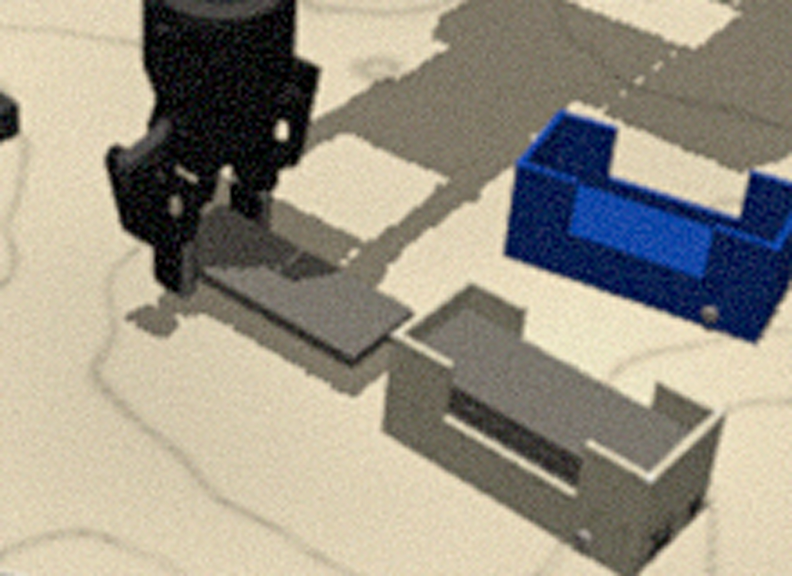

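View pics/t3.png

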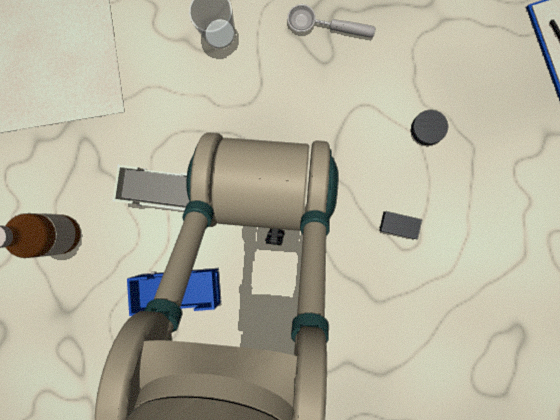

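The plate is fully out and held level. The stack sits level with its top at 49.7 mm, so the top plate's underside is about 40.7 mm up, one place down. Next I lift and carry the plate to the block, with the gripper 47 mm past the block's centre.

```bash
python3 -m pendant '[{"translation":[-10,0,5],"dr":[0,0,0],"jaw":170},{"translation":[-15,0,10],"dr":[0,0,0],"jaw":170},{"translation":[-20,0,10],"dr":[0,0,0],"jaw":170},{"translation":[-20,0,10],"dr":[0,0,0],"jaw":170},{"translation":[0,0,0],"dr":[0,0,0],"jaw":170}]' 60
python3 st.py .457 -.2307 .05 -102.8
```

```text
time_s: 6.55
ee_pos: [0.5003, -0.0125, 0.076]
tcp_rot: [-0.468, -0.529, -0.466, 0.532]
ft_force: [0.4, 0.1, -1.2]
grip_width: 0.049
t 6.55 p [ 0.5003 -0.0125  0.076 ] tilt 0.25 yaw -97.32 w 0.049 F [ 0.4  0.1 -1.2] q [-0.16  0.31  1.89 -0.01  0.94 -0.03]
tool shift mm [ 26.9 -15.1 221.9]
dr [0.0957 0.0042 0.0012]
```

```bash
python3 -m pendant '[{"translation":[0,-1.5,12],"dr":[0.01,0,0],"jaw":170},{"translation":[0,-1,20],"dr":[0.012,0.004,0],"jaw":170},{"translation":[0,-1,20],"dr":[0.012,0,0],"jaw":170},{"translation":[0,-1,20],"dr":[0.012,0,0],"jaw":170},{"translation":[0,0,20],"dr":[0.012,0,0],"jaw":170},{"translation":[0,0,20],"dr":[0.012,0,0],"jaw":170},{"translation":[0,0,20],"dr":[0.012,0,0],"jaw":170},{"translation":[0,0,20],"dr":[0.012,0,0],"jaw":170},{"translation":[0,0,20],"dr":[0,0,0],"jaw":170},{"translation":[0,0,15],"dr":[0,0,0],"jaw":170},{"translation":[0,0,0],"dr":[0,0,0],"jaw":170}]' 60
python3 st.py .457 -.2307 .05 -102.8
```

```text
time_s: 7.65
ee_pos: [0.4533, -0.2011, 0.0672]
tcp_rot: [-0.436, -0.549, -0.447, 0.555]
ft_force: [0.2, 0.1, -1.1]
grip_width: 0.0493
t 7.65 p [ 0.4533 -0.2011  0.0672] tilt 0.97 yaw -102.74 w 0.0493 F [ 0.2  0.1 -1.1] q [-0.56  0.32  1.9  -0.    0.94 -0.33]
tool shift mm [17.  10.5 28.1]
dr [ 0.0011 -0.0023  0.0167]
```

```bash
python3 -m pendant '[{"translation":[3,5,14],"dr":[0.001,-0.002,0.016],"jaw":170},{"translation":[5,5,14],"dr":[0,0,0],"jaw":170},{"translation":[5,1,1],"dr":[0,0,0],"jaw":170},{"translation":[0,0,0],"dr":[0,0,0],"jaw":170}]' 60
python3 st.py .457 -.2307 .05 -102.8
python3 - <<'E'
from h import *
p,d=ctrl.grab_frame("scene"); cv2.imwrite("pics/s4.png",cv2.convertScaleAbs(cv2.resize(p[80:240,120:300],None,fx=4,fy=3.7,interpolation=2),alpha=1.7))
p,d=ctrl.grab_frame("top"); cv2.imwrite("pics/t4.png",cv2.convertScaleAbs(p,alpha=1.5));np.save("t4.npy",d)
E
```

```text
time_s: 8.05
ee_pos: [0.4569, -0.2325, 0.0512]
tcp_rot: [0.44, 0.553, 0.442, -0.553]
ft_force: [-0.9, 0.8, -1.3]
grip_width: 0.0487
t 8.05 p [ 0.4569 -0.2325  0.0512] tilt 0.17 yaw -102.78 w 0.0487 F [-0.9  0.8 -1.3] q [-0.61  0.36  1.89  0.    0.89 -0.38]
tool shift mm [ 1.2 -0.3 -1.8]
dr [ 0.0003 -0.0019  0.0024]
```

View pics/s4.png

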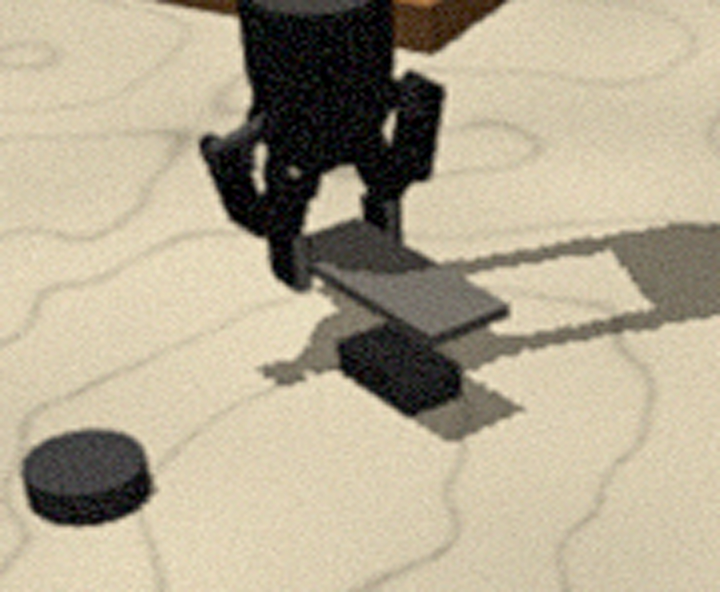

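View pics/t4.png

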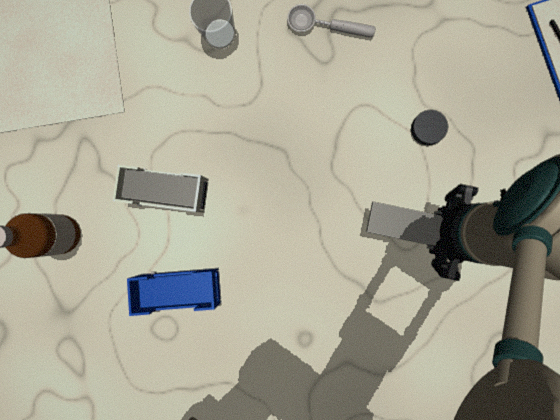

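The plate hangs over the rectangular block, not the round stand. In the top view its free end runs from about (372,202) to (367,238). I check that against the plan.

```bash
python3 - <<'E'
from h import *
p=cv2.imread("pics/t4.png")
cv2.imwrite("pics/t4c.png",cv2.resize(p[190:255,350:450],None,fx=7,fy=7,interpolation=2))
P=cloud("top",np.load("t4.npy"))
Q=P[195:250,355:435].reshape(-1,3);Q=Q[(Q[:,2]>.06)&(Q[:,2]<.09)]
A=np.c_[Q[:,:2]-Q[:,:2].mean(0),np.ones(len(Q))];c=np.linalg.lstsq(A,Q[:,2],rcond=None)[0];print("slope",c,Q.mean(0))
u=np.array([np.cos(np.radians(77.2)),np.sin(np.radians(77.2))]);w=np.array([-u[1],u[0]])
B=np.array([.4673,-.1852]);r=Q[:,:2]-B
print("block-frame along max",np.percentile(r@u,[98,99.5,100]),"cross",np.percentile(r@w,[0,1,2,98,99,100]))
E
```

```text
slope [ 0.00120303 -0.00373719  0.07584377] [ 0.46988613 -0.1730798   0.07584377]
block-frame along max [0.06397874 0.06489547 0.06537437] cross [-0.02974606 -0.02500298 -0.02453977  0.02405766  0.02489368  0.03085741]
```

View pics/t4c.png

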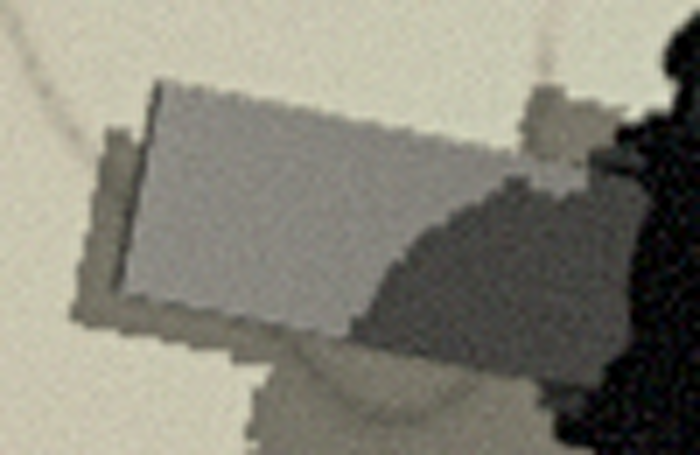

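The crop shows the plate's free end at (158,82)–(122,290). It measures +65 mm along and ±25 mm across, so the plate is centred and level over the block. I lower it.

```bash
python3 -m pendant '[{"translation":[8,0,-3],"dr":[0,0,0.002],"jaw":170},{"translation":[12,0,-1],"dr":[0,0,0],"jaw":170},{"translation":[10,0,-1],"dr":[0,0,0],"jaw":170},{"translation":[6,0,0],"dr":[0,0,0],"jaw":170},{"translation":[0,0,0],"dr":[0,0,0],"jaw":170}]' 60
python3 st.py .457 -.2307 .0072 -102.8
```

```text
time_s: 8.65
ee_pos: [0.4589, -0.2249, 0.0138]
tcp_rot: [0.442, 0.553, 0.442, -0.551]
ft_force: [-0.3, -0.4, -1.1]
grip_width: 0.0488
t 8.65 p [ 0.4589 -0.2249  0.0138] tilt 0.14 yaw -102.61 w 0.0488 F [-0.3 -0.4 -1.1] q [-0.59  0.4   1.94  0.    0.8  -0.38]
tool shift mm [ 6.6 -0.6  6.1]
dr [ 0.0033 -0.002  -0.0014]
```

```bash
python3 -m pendant '[{"translation":[2,0,3],"dr":[0.003,-0.002,0],"jaw":170},{"translation":[2,0,2],"dr":[0,0,0],"jaw":170},{"translation":[1,0,1],"dr":[0,0,0],"jaw":170},{"translation":[0,0,0],"dr":[0,0,0],"jaw":170}]' 60
python3 st.py .457 -.2307 .0072 -102.8
```

```text
time_s: 9.05
ee_pos: [0.458, -0.2315, 0.0089]
tcp_rot: [0.442, 0.553, 0.44, -0.552]
ft_force: [-0.1, 0.5, 0.2]
grip_width: 0.0486
t 9.05 p [ 0.458  -0.2315  0.0089] tilt 0.16 yaw -102.78 w 0.0486 F [-0.1  0.5  0.2] q [-0.6   0.41  1.94  0.    0.78 -0.38]
tool shift mm [ 1.7 -1.2 -0.6]
dr [ 0.0003  0.0007 -0.0026]
```

```bash
python3 -m pendant '[{"translation":[1,-0.5,0],"dr":[0,0,0],"jaw":170},{"translation":[0.5,0,0],"dr":[0,0,0],"jaw":170},{"translation":[0,0,0],"dr":[0,0,0],"jaw":170}]' 60
python3 st.py .457 -.2307 .0072 -102.8
```

```text
time_s: 9.35
ee_pos: [0.4578, -0.2319, 0.0078]
tcp_rot: [0.442, 0.553, 0.44, -0.552]
ft_force: [-0.6, -0.0, -0.9]
grip_width: 0.0485
t 9.35 p [ 0.4578 -0.2319  0.0078] tilt 0.22 yaw -102.82 w 0.0485 F [-0.6 -0.  -0.9] q [-0.6   0.41  1.95  0.    0.78 -0.38]
tool shift mm [ 0.6 -1.  -1. ]
dr [-0.0003  0.0011 -0.0038]
```

```bash
python3 -m pendant '[{"translation":[1,0,0],"dr":[0,0,0],"jaw":170},{"translation":[0.5,0,0],"dr":[0,0,0],"jaw":170},{"translation":[0,0,0],"dr":[0,0,0],"jaw":170}]' 60
python3 st.py .457 -.2307 .0072 -102.8
```

```text
time_s: 9.65
ee_pos: [0.4579, -0.2319, 0.0074]
tcp_rot: [0.443, 0.553, 0.44, -0.552]
ft_force: [0.0, 0.1, 0.7]
grip_width: 0.0489
t 9.65 p [ 0.4579 -0.2319  0.0074] tilt 0.26 yaw -102.8 w 0.0489 F [0.  0.1 0.7] q [-0.6   0.41  1.95  0.    0.78 -0.38]
tool shift mm [ 0.2 -1.1 -1. ]
dr [-0.      0.0014 -0.0043]
```

```bash
python3 -m pendant '[{"translation":[1,0,0],"dr":[0,0,0],"jaw":170},{"translation":[1,0,0],"dr":[0,0,0],"jaw":170},{"translation":[0.5,0,0],"dr":[0,0,0],"jaw":170},{"translation":[0,0,0],"dr":[0,0,0],"jaw":170}]' 60
python3 st.py .457 -.2307 .0072 -102.8
python3 - <<'E'
from h import *
p,d=ctrl.grab_frame("scene"); cv2.imwrite("pics/s5.png",cv2.convertScaleAbs(cv2.resize(p[110:230,150:290],None,fx=5,fy=4.8,interpolation=2),alpha=1.7))
E
```

```text
time_s: 10.05
ee_pos: [0.458, -0.232, 0.0074]
tcp_rot: [0.443, 0.553, 0.439, -0.552]
ft_force: [-1.6, 0.7, -0.3]
grip_width: 0.0485
t 10.05 p [ 0.458  -0.232   0.0074] tilt 0.31 yaw -102.77 w 0.0485 F [-1.6  0.7 -0.3] q [-0.6   0.41  1.95  0.    0.78 -0.38]
tool shift mm [ 0.2 -1.2 -1. ]
dr [ 0.0005  0.0019 -0.0051]
```

View pics/s5.png

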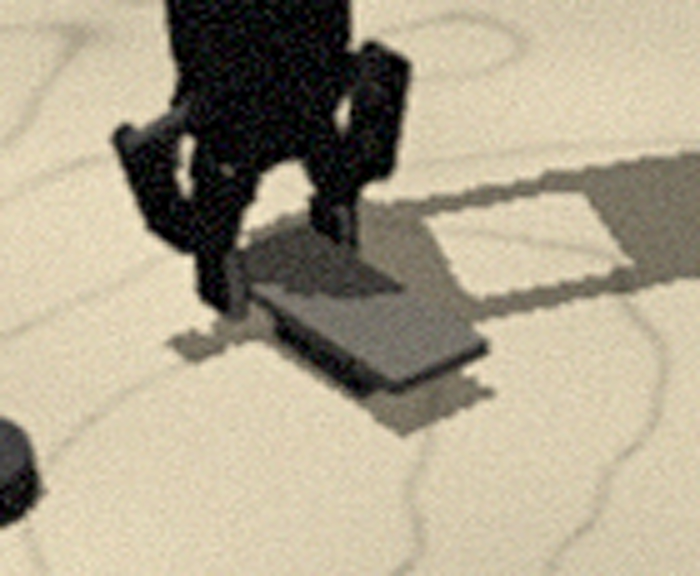

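The plate looks to be on the block, since z has stopped at 7.4 mm. I confirm by reading the force while pressing lightly.

```bash
python3 -m pendant '[{"translation":[2,0,0],"dr":[0,0,0],"jaw":170}]' 60
python3 st.py .457 -.2307 .0072 -102.8; python3 -m pendant '[{"translation":[2,0,0],"dr":[0,0,0],"jaw":170}]' 60
```

```text
time_s: 10.2
ee_pos: [0.458, -0.2321, 0.0065]
tcp_rot: [0.443, 0.553, 0.44, -0.552]
ft_force: [-5.4, 1.9, 25.9]
grip_width: 0.049
t 10.2 p [ 0.458  -0.2321  0.0065] tilt 0.32 yaw -102.75 w 0.049 F [-5.4  1.9 25.9] q [-0.6   0.41  1.95 -0.    0.77 -0.38]
tool shift mm [-0.7 -1.3 -1.1]
dr [ 0.0009  0.0022 -0.0051]
time_s: 10.3
ee_pos: [0.458, -0.2321, 0.0065]
tcp_rot: [0.443, 0.553, 0.439, -0.552]
ft_force: [-5.5, 3.0, 26.0]
grip_width: 0.0486
```

Pressing gives 26 N upward, so the plate is down. I relax the push, open and go up.

```bash
python3 -m pendant '[{"translation":[-0.8,0,0],"dr":[0,0,0],"jaw":170},{"translation":[0,0,0],"dr":[0,0,0],"jaw":170}]' 20
python3 st.py
python3 -m pendant '[{"translation":[0,0,0],"dr":[0,0,0],"jaw":110},{"translation":[0,0,0],"dr":[0,0,0],"jaw":80},{"translation":[0,0,0],"dr":[0,0,0],"jaw":40},{"translation":[0,0,0],"dr":[0,0,0],"jaw":0},{"translation":[0,0,0],"dr":[0,0,0],"jaw":0},{"translation":[0,0,0],"dr":[0,0,0],"jaw":0}]'
python3 st.py .458 -.232 .15
```

```text
time_s: 10.5
ee_pos: [0.4584, -0.2323, 0.0082]
tcp_rot: [0.444, 0.553, 0.439, -0.552]
ft_force: [-0.4, -0.1, -0.5]
grip_width: 0.0487
t 10.5 p [ 0.4584 -0.2323  0.0082] tilt 0.43 yaw -102.74 w 0.0487 F [-0.4 -0.1 -0.5] q [-0.6   0.41  1.95  0.    0.78 -0.38]
time_s: 11.1
ee_pos: [0.4582, -0.2321, 0.0065]
tcp_rot: [0.443, 0.553, 0.439, -0.552]
ft_force: [-0.1, 0.8, -0.1]
grip_width: 0.0854
t 11.1 p [ 0.4582 -0.2321  0.0065] tilt 0.32 yaw -102.76 w 0.0854 F [-0.1  0.8 -0.1] q [-0.6   0.42  1.95  0.    0.77 -0.38]
tool shift mm [-143.5    0.5    0.2]
```

```bash
python3 -m pendant '[{"translation":[-8,0,0],"dr":[0,0,0],"jaw":0},{"translation":[-15,0,0],"dr":[0,0,0],"jaw":0},{"translation":[-25,0,0],"dr":[0,0,0],"jaw":0},{"translation":[-30,0,0],"dr":[0,0,0],"jaw":0},{"translation":[-30,0,0],"dr":[0,0,0],"jaw":0},{"translation":[-20,0,40],"dr":[0,0,0],"jaw":0},{"translation":[0,0,45],"dr":[0,0,0],"jaw":0},{"translation":[0,0,45],"dr":[0,0,0],"jaw":0},{"translation":[0,0,45],"dr":[0,0,0],"jaw":0},{"translation":[0,0,30],"dr":[0,0,0],"jaw":0},{"translation":[0,0,0],"dr":[0,0,0],"jaw":0},{"translation":[0,0,0],"dr":[0,0,0],"jaw":0}]'
python3 st.py
python3 - <<'E'
from h import *
p,d=ctrl.grab_frame("top"); cv2.imwrite("pics/t6.png",cv2.convertScaleAbs(p,alpha=1.5));P=cloud("top",d)
p,_=ctrl.grab_frame("scene"); cv2.imwrite("pics/s6.png",cv2.convertScaleAbs(p,alpha=1.5))
Q=P[190:260,350:450].reshape(-1,3);Q=Q[(Q[:,2]>.024)&(Q[:,2]<.05)]
print("plate",cv2.minAreaRect((Q[:,:2]*1000).astype(np.float32)),np.median(Q[:,2]),len(Q))
A=np.c_[Q[:,:2]-Q[:,:2].mean(0),np.ones(len(Q))];print("slope",np.linalg.lstsq(A,Q[:,2],rcond=None)[0])
Q=P[180:198,128:190].reshape(-1,3)
A=np.c_[Q[:,:2]-Q[:,:2].mean(0),np.ones(len(Q))];print("stack",np.linalg.lstsq(A,Q[:,2],rcond=None)[0])
E
```

```text
time_s: 12.3
ee_pos: [0.4114, -0.4387, 0.1476]
tcp_rot: [0.447, 0.552, 0.438, -0.551]
ft_force: [-0.0, 0.2, -0.6]
grip_width: 0.0851
t 12.3 p [ 0.4114 -0.4387  0.1476] tilt 0.76 yaw -102.58 w 0.0851 F [-0.   0.2 -0.6] q [-0.93  0.36  1.59  0.    1.18 -0.72]
plate ((469.0519714355469, -184.847900390625), (130.1543426513672, 50.305870056152344), 77.77813720703125) 0.03173658165230747 2284
slope [-0.00085608 -0.00155147  0.03172925]
stack [-2.00899609 -0.64113426  0.05404759]
```

View pics/t6.png

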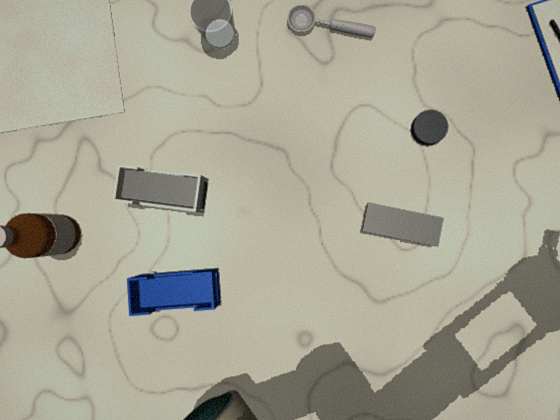

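View pics/s6.png

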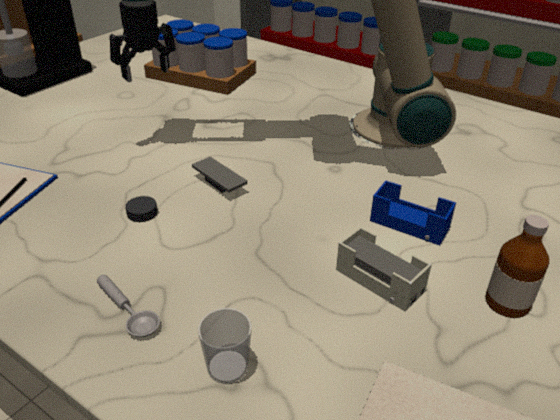

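The plate lies on the block within 2 mm of its centre, level and aligned to about 0.5°. The stack fit gave an impossible slope, probably because the depth window included outliers. I redo it robustly before handing in.

```bash
python3 - <<'E'
from h import *
p,d=ctrl.grab_frame("top");P=cloud("top",d)
Q=P[165:215,110:212].reshape(-1,3);print("outliers",(Q[:,2]>.08).sum(),(d[165:215,110:212]==0).sum())
Q=Q[(Q[:,2]>.044)&(Q[:,2]<.0555)]
for _ in range(4):
    m=Q[:,:2].mean(0);A=np.c_[Q[:,:2]-m,np.ones(len(Q))];c=np.linalg.lstsq(A,Q[:,2],rcond=None)[0];r=Q[:,2]-A@c;Q=Q[abs(r)<2.5*r.std()]
print("stack",c,"n",len(Q),"mean",m,cv2.minAreaRect((Q[:,:2]*1000).astype(np.float32)))
E
```

```text
outliers 27 27
stack [ 0.00062828 -0.00095042  0.04968958] n 2190 mean [0.53350473 0.22818291] ((531.4262084960938, 226.95675659179688), (139.3612060546875, 60.3433952331543), 82.02501678466797)
```

The stack is level (slope about 0.001) with its top at 49.7 mm. The bad fit came from pixels with no depth reading. The plate and stack are both as required, so I hand in.

```bash
python3 - <<'E'
from cell import ctrl
print(ctrl.hand_in())
E
```

```text
the job is handed in; nothing more can be done
None
```

I pulled the bottom plate straight out of the white dispenser and set it down on the rectangular block while still gripped. I then released it, moved the arm clear and handed the job in; the last time I noted before that was 12.3 s. Hand-in gives no verdict, so the checks below are my own.

- **Plate:** its centre measured about 2 mm from the block's centre, turned about 0.5° from the block's axis. It is level, with its top at 31.7 mm where 31 mm is nominal.
- **Stack:** it dropped one place and lies level. Its top is at 49.7 mm, so the top plate's underside is about 40.7 mm up, and the stack sits within a few mm of the dispenser's centre.
- **Robot:** the gripper is open, well away from everything, and the force reading is near zero.
- **Contact check:** pressing lightly before release read 26 N upward, which confirmed the plate was down.
- **Disagreement:** my first fit of the stack's slope was nonsense because it included pixels with no depth reading. The repeat without them gave a slope of about 0.001.

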